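# Hook the spring retractor onto the power module

## Robot

A 6-joint arm with a two-finger parallel gripper is mounted at the origin on the work surface. World frame = base frame: x ahead of the robot, y to its left, z up, the work surface at z = 0. Lengths are in m, angles in degrees, forces in N, time in s.
With the tool pointing down it reaches from about 0.4 to 0.825 m from the base axis. Payload 7 kg.
Tool frame: the origin (TCP) lies at the centre of the arm's flange, where the gripper is bolted on; the fingertips stand 178 mm ahead of it and the grasp point (between the pads) lies ahead of it (ctrl.grip_depth is the z of the grasp point in the tool frame, in m); z points along the fingers, x is the direction in which the jaws open and shut, and the axes are right-handed (so a half turn about z gives the same grasp; the last joint's range is limited). The gripper opens to 88 mm and grips with 3 to 60 N. Pads are 19 mm wide; open, the fingers measure 130 mm over their backs; the gripper's body (78 mm by 193 mm) begins 47 mm behind the grasp point.
Start: joints at [-54.597, 20.546, 0.682, 0, -70.136, -16.507], TCP at [0.219, -0.639, 0.405] pointing down, gripper open.
Joint ranges: [-176.03, 176.03], [-82.01, 121.73], [-58.28, 71.71], [-173.87, 95.51], [-174.79, -0.11], [-173.66, 173.66]. Speed limits (degrees/s): [136.94, 136.94, 172.46, 180, 180, 180].

## Interface

Orientations are given as [roll, pitch, yaw] about the fixed x, y, z axes, in that order (R = Rz(yaw) Ry(pitch) Rx(roll)).
In Python, from plant import ctrl gives the robot as it stands.
- The arm moves only by the tool carry_out, never from a script. Its arguments are lists of equal length, an entry for each row: "linear": the shift along the tool's x, y, z in cm, a list of three; "twist": the turn about the tool's z in degrees. In form: {"linear": [[tx, ty, tz], ...], "twist": [twist, ...]}. A call has 1 to 12 rows; each row is the pose to reach, as a shift and turn from the pose measured when the call began, along the tool's axes at that moment; what a row does not reach only later rows make up. A row lasts 1/12 s, in which the tool goes at most 41.7 mm and 7.16 degrees, less where a joint would pass 70% of its speed; a pose out of reach is approached as far as the arm can. A call with a gripper value outside its range is refused whole. "fingers" is the gripper's target within -1 to 1 (fully open at 1, half-way at 0, shut at -1), set as the call begins (left out, the last holds). The fingers move at their own pace and stop on an object; the grip force is fixed at half the most. Time passes only in rows, so rows that repeat a pose let the fingers close. It gives the time, the measured TCP pose, the force and the opening at its end, in the units of the state.
- ctrl.get_obs(): the state, without advancing time (a new reading comes with each control period).
- ctrl.snapshot(name): name is "side" or "top"; returns the picture (420x560x3 uint8, blue, green, red); there is no depth.
- ctrl.camera_params(name): a dict with "fovy" (degrees; the focal length in pixels is half the picture's height over the tangent of half this angle, whatever the lens; pixels are square), "cx", "cy" (the principal point, pixels), "dist" ([k1, k2, p1, p2, k3] as OpenCV has them; the pictures are not rectified), "eye" and "rotation" of the camera in the world. Camera axes: x right, y down, z forward; pixel columns grow to the right and rows downward; lengths in m; the calibration is good to about 2 mm. A picture is of the moment at which its call begins. camera_params takes no time and is no camera call.
- ctrl.close_job(): hands the job in, once; it reports no verdict.
The state is a dict: "clock": time; "joint_pos": joint angles; "qvel": joint speeds; "tau": joint torques, N m; "tool_pos": TCP position; "orientation": TCP orientation; "force": force on the tool from outside, world axes, zero at the start; "moment": the same for the moment, N m; "opening": finger opening in m.
Only numpy, scipy, OpenCV 4.12 (cv2) and the standard library are available. Lean on these libraries where they do the work, as an engineer would, in place of code of your own. Each camera call takes 0.05 s, during which the arm holds its last target.

## Task

Pull the retractor's sprung hook down by its red handle, slide it under the bar of the lifting eye on the black module, and ease it up until the hook itself is pulling up on the bar; then let go of the handle. The module must stay seated in its cradle, neither lifted nor pushed hard, the hook must never snap up, and the other things on the bench must be left alone.

Things in the scene. Friction and masses are not known exactly. Their poses are not given: they have to be found in the camera images.
- rig: Fixed retractor stand: a low aluminium beam 560 mm long on the bench, carrying a sliding trolley with a mast. Its y axis is the beam's direction, z is up, x points from the handle towards the mast. Origin on the bench, midway along the beam, 150 mm in front (-x) of it, under the line the hook travels.
- trolley (a joint): Position of the trolley (mast, arm, handle and hook together) along the beam, in m, 0 to 0.32, growing towards the rig's +y. About 1 N of friction; it stays where it is left.
- reel (a joint): How far the arm and hook are pulled down, in m: 0 fully up (where the spring holds it), 0.10 at the bottom stop. It moves straight down the mast. The spring's net upward pull is about 4.7 N at 0, rising evenly to about 10.5 N at 0.10; let go, it shoots up.
- handle (a point): Centre of the red upright handle, the place to grip: 14 mm thick along the rig's y (grip across this, from above), 34 mm wide along x, its top 18 mm above this point; a 50 x 44 mm steel plate lies 26 mm below it. On the near end of the yellow arm, 100 mm in front (-x) of the hook; the mast is 240 mm behind it. Axes as the rig's.
- hook: Steel hook of 8 mm rod under the yellow arm, a J in the rig's y-z plane, rigid with the handle. Origin: inside bottom of the bend, where a bar rests (210 mm above the bench at reel 0; rod's underside 8 mm lower). Bend 18 mm wide inside; shank on the -y side, 67 mm up to the arm; tip on the +y side, 16 mm above the origin: it goes under a bar travelling towards +y. Axes as the rig's.
- module: Black module, 92 x 102 x 85 mm, 1.5 to 1.9 kg, loose in a cradle with low lips (2 mm play), on the +y side of the hook at the start. Origin: centre of its underside, 12 mm above the bench; z up, axes as the rig's. The retractor alone cannot lift it, but a gripped handle moved up too far does.
- eye_foot (a point): Centre of the module's top. Over it stands the lifting eye, an upside-down U of 8 mm steel rod: legs at x = -26 and +26 mm, level bar along the module's x. Its height is adjustable and stiff: the bar's centre line is anywhere from 58 to 94 mm above this point and stays there. It is not reported: find it by feel, as the spring's pull passes from the hand to the bar.
- driver: Bystander: a screwdriver, 170 mm long.
- wrench: Bystander: a wrench, 150 mm long.
- jar: Bystander: a screw-top jar, 56 mm across and 70 mm tall.
- spare_eye: Bystander: a loose spare steel U (52 x 60 mm, 8 mm rod) lying flat on the bench; not the one to use.
- tape: Bystander: a roll of blue tape, 90 mm across and 25 mm high, lying flat.
- bottle: Bystander: a bottle, 60 mm across and 150 mm tall.
- lens: Bystander: a black lens barrel, 50 mm across and 50 mm tall.
- tray: Bystander: a grey parts tray, 100 x 100 x 35 mm.

How it is judged (in metres and radians):
On the way, in this order (a step that is already met when the one before it is completed fails the run):
1. the hook has been pulled down beside the module (reel beyond 0.04 m, hook not yet under the bar) (value of joint reel above 0.04 m and y of hook in the frame of module below -0.02 m), for 0.1 s.
2. the bar lies between shank and tip of the hook and the hook pulls up on it with over 3 N (y of hook in the frame of module between -0.008 and 0.008 m and x of hook in the frame of module between -0.02 and 0.02 m and value of joint reel between 0.016 and 0.07 m and contact force between hook and module above 3 N), for 0.2 s.
At the end, for the whole second after the job is handed in: The released hook pulls up on the eye's bar with over 3 N, the bar inside its bend (within 8 mm of the hook origin along y, 20 mm along x; reel 0.016 to 0.07 m); the module rests in its cradle within 5 mm of its starting place, upright within 0.05 rad (all of step 2 and distance of module from where it was at the start of the episode below 0.005 m and angle between module's own z axis and vertical below 0.05 rad and linear speed of each of hook, module below 0.02 m/s); the robot touches nothing.
It fails at once if the module is lifted more than 3 mm (its origin over 15 mm above the bench) (height (world z) of module above 0.015 m).
It fails at once if the module is shoved more than 6 mm from its place (distance of module from where it was at the start of the episode above 0.006 m).
It fails at once if the hook presses on the module with more than 25 N (contact force between hook and module above 25 N).
It fails at once if the hook snaps up faster than 0.25 m/s (velocity of joint reel below -0.25 m/s).
It fails at once if a bystander is moved more than 30 mm (distance of any of driver, wrench, jar, spare_eye, tape, bottle, lens, tray from where it was at the start of the episode above 0.03 m).
It also fails if it takes over 69 s, if anything falls off the work surface, if the arm or the gripper's body presses on something with over 40 N, if the wrist force passes 120 N, or if a joint passes its speed limit or range.

## Working session

There is one attempt and no reset: what is moved stays moved. The work goes in short steps, Python scripts to look and compute and a tool call to move; the robot and the scene stay as the last step left them, time stands still between calls to the robot, and variables do not carry over. Pictures are saved under pics/ and viewed, and the job is handed in when it is done.

Besides the shell and the picture viewer there is one more tool, called after "Emit:" as name([rows], argument=value, ...), one row to a line, values as JSON. carry_out: Moves the arm, as the interface text tells. Its arguments: {"type":"object","properties":{"linear":{"type":"array","items":{"type":"array","items":{"type":"number"}}},"twist":{"type":"array","items":{"type":"number"}},"fingers":{"type":"number"}},"required":["linear","twist"]}

```bash
mkdir -p pics; ls; python3 - <<'E'
from plant import ctrl
import cv2
for n in("side","top"):
    cv2.imwrite(f"pics/{n}0.png",ctrl.snapshot(n)); print(ctrl.camera_params(n))
print(ctrl.get_obs(), ctrl.grip_depth)
E
```

```text
pics
{'fovy': 56.783592079939424, 'cx': 286.42855877182956, 'cy': 213.93093508913378, 'dist': array([-0.01402807,  0.        ,  0.        ,  0.        ,  0.        ]), 'eye': array([-0.07995575,  0.71177428,  0.77351591]), 'rotation': array([-120.93940677,   -0.55165402, -138.71724473])}
{'fovy': 56.89295246676232, 'cx': 278.1808891513872, 'cy': 211.27548668223324, 'dist': array([-0.01183029,  0.        ,  0.        ,  0.        ,  0.        ]), 'eye': array([0.49260291, 0.00855035, 1.0637166 ]), 'rotation': array([-177.3842478 ,   -0.32604122,  -90.89442748])}
{'clock': 0.1, 'joint_pos': array([-5.45980335e+01,  2.05887178e+01,  6.38496114e-01, -1.81280122e-02,
       -7.01375253e+01, -1.65059303e+01]), 'qvel': array([ 0.00877901, -0.10461083,  0.1644714 ,  0.08379814, -0.02178711,
       -0.02542759]), 'tau': array([-1.39431158e-03, -5.84161341e+01,  2.93749559e+01,  7.01547727e+00,
        1.01702049e-02, -5.85125531e-05]), 'tool_pos': array([ 0.21852917, -0.63845936,  0.40379529]), 'orientation': array([-1.79991407e+02, -8.89732149e-02,  1.08889857e+02]), 'force': array([-0.18467852,  0.87115212, -0.99781518]), 'moment': array([ 0.02207886, -0.03107769, -0.05392296]), 'opening': 0.08789254708306941} 0.1593
```

View pics/side0.png

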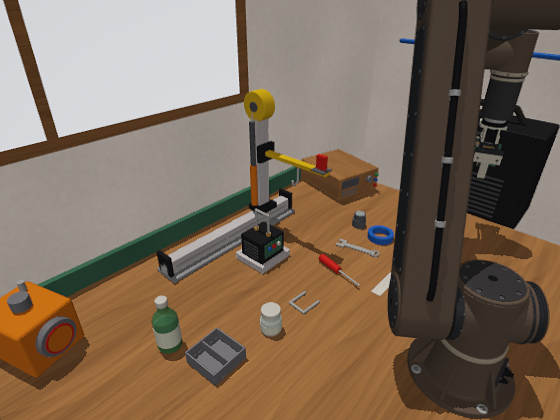

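View pics/top0.png

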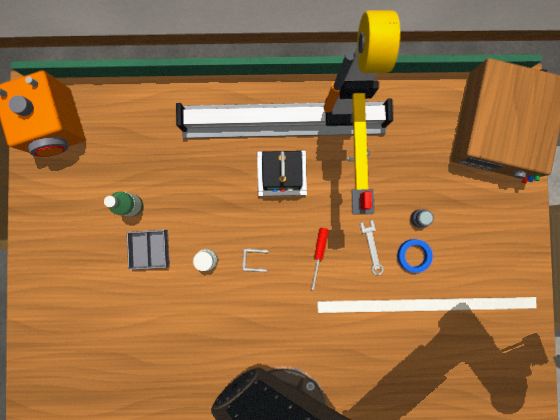

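```bash
cat > h.py <<'E'
import numpy as np, cv2
from scipy.spatial.transform import Rotation as Ro
from plant import ctrl
def cam(n):
    p=ctrl.camera_params(n); f=210/np.tan(np.radians(p['fovy']/2))
    K=np.array([[f,0,p['cx']],[0,f,p['cy']],[0,0,1]]); return K,np.array(p['dist']),np.array(p['eye']),Ro.from_euler('xyz',p['rotation'],degrees=True).as_matrix()
def ray(n,uv):
    K,d,e,R=cam(n); q=cv2.undistortPoints(np.array([[uv]],float),K,d)[0,0]
    v=R@np.array([q[0],q[1],1]); return e,v/np.linalg.norm(v)
def plane(n,uv,z):
    e,v=ray(n,uv); return e+v*(z-e[2])/v[2]
def tri(a,b):
    e1,v1=ray('side',a); e2,v2=ray('top',b)
    s=np.linalg.lstsq(np.c_[v1,-v2],e2-e1,rcond=None)[0]
    p,q=e1+s[0]*v1,e2+s[1]*v2; return (p+q)/2,np.linalg.norm(p-q)
def proj(n,P):
    K,d,e,R=cam(n); rv=cv2.Rodrigues(R.T)[0]; return cv2.projectPoints(np.array(P,float).reshape(-1,1,3),rv,-R.T@e,K,d)[0][:,0]
E
python3 - <<'E'
import cv2
s=cv2.imread('pics/side0.png');t=cv2.imread('pics/top0.png')
def crop(im,x,y,w,h,k,n): cv2.imwrite(n,cv2.resize(im[y:y+h,x:x+w],None,fx=k,fy=k,interpolation=cv2.INTER_NEAREST))
crop(s,150,140,190,140,4,'pics/sc.png'); crop(t,250,80,150,145,4,'pics/tc.png')
for n,im in(('s',s),('t',t)):
    b,g,r=[im[...,i].astype(int) for i in range(3)]
    for nm,m in(('red',(r>130)&(g<60)&(b<60)),('yel',(r>150)&(g>120)&(b<70))):
        k,l,st,c=cv2.connectedComponentsWithStats(m.astype('uint8'))
        for i in range(1,k):
            if st[i,4]>20: print(n,nm,st[i],c[i])
E
```

```text
s red [317 154  11   5  21] [322. 156.]
s red [319 254  22  18 149] [328.88590604 261.82550336]
s yel [252  89  21  13 150] [263.62666667  94.92      ]
s yel [279 155  37  14 143] [297.48251748 161.48951049]
t red [ 35 146  17   6  23] [ 42.82608696 148.2173913 ]
t red [364 191   8  18 120] [367.25       200.01666667]
t red [314 228  15  32 277] [320.85920578 242.90252708]
t yel [ 366   10   35   53 1551] [383.19277885  35.61508704]
t yel [ 469   59   45  101 1932] [491.88198758 109.45910973]
t yel [   0   72   59   72 2351] [ 27.89408762 109.24457678]
t yel [539  72   6  14  26] [541.38461538  77.15384615]
t yel [  73   81  261   46 6056] [185.85468956  98.77113606]
t yel [ 354   80  160  126 7468] [411.91309588 139.99959829]
t yel [514  83  21  83 330] [525.10909091 131.11818182]
t yel [502 106  15  58 346] [510.47687861 141.04046243]
t yel [  79  128  238   35 3382] [193.83885275 145.61176818]
t yel [ 84 131  27   3  61] [ 95.75409836 131.75409836]
t yel [343 137  10  14  89] [348.2247191  144.41573034]
t yel [383 149  68   7 209] [420.14832536 151.88516746]
t yel [ 16 155  16   3
[... 1681 characters left out ...]
 49   6 107] [207.71028037 381.92523364]
t yel [322 379   9   7  29] [325.20689655 382.        ]
t yel [524 402  11   5  21] [528.66666667 404.33333333]
t yel [454 404  25   3  34] [466.11764706 405.02941176]
t yel [ 34 407  16   5  33] [ 42.87878788 407.96969697]
t yel [ 51 406  63  10 210] [ 79.97142857 411.13809524]
t yel [130 409  32   4  75] [145.05333333 410.74666667]
t yel [474 409  28   6  90] [488.4        411.55555556]
t yel [516 409  41   5 100] [536.55 411.43]
t yel [403 410  64   8 216] [432.65740741 412.84259259]
t yel [ 80 415  64   5 175] [114.36       417.65142857]
t yel [139 414  76   6 277] [181.06859206 416.93140794]
t yel [525 416  16   3  26] [532.19230769 417.42307692]
```

View pics/sc.png

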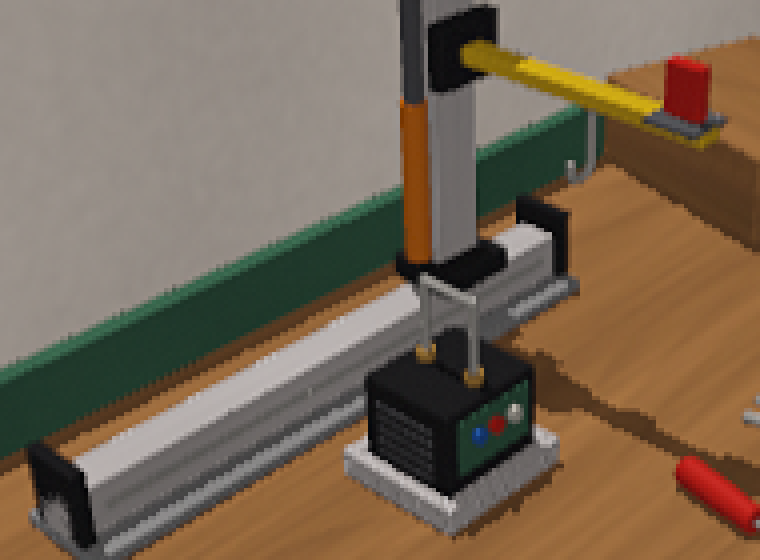

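View pics/tc.png

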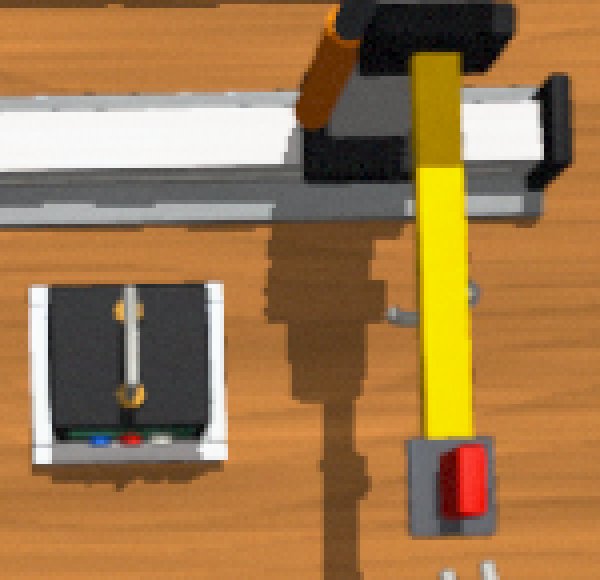

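```bash
python3 - <<'E'
from h import *
np.set_printoptions(precision=4,suppress=True)
S=lambda x,y:(150+x/4,140+y/4)
T=lambda x,y:(250+x/4,80+y/4)
for n,a,b in(('htop',S(688,60),T(472,480)),('htop2',S(688,60),T(474,481)),('plate L-near? ',S(722,122),T(410,535)),('barfar',S(423,280),T(130,288)),('barnear',S(477,299),T(132,396)),
 ('nut far',S(426,353),T(128,311)),('nut near',S(474,375),T(130,395))):
    print(n,*tri(a,b))
# beam end feet in full top image
im=cv2.imread('pics/top0.png'); 
cv2.imwrite('pics/beam.png',cv2.resize(im[90:150,170:400],None,fx=3.4,fy=3.4,interpolation=cv2.INTER_NEAREST))
for c in((30,463),(227,460),(30,285),(222,283)): print('cradle',plane('top',T(*c),0.02))
E
```

```text
htop [ 0.5448 -0.1658  0.3348] 0.0007508079022460718
htop2 [ 0.5447 -0.1665  0.3346] 0.0017029104075011402
plate L-near?  [ 0.5122 -0.1491  0.3001] 0.0202632613319972
barfar [ 0.6722 -0.0096  0.1645] 0.0002273495291261626
barnear [ 0.6094 -0.0079  0.1732] 0.004767034812430485
nut far [ 0.6711 -0.0093  0.0976] 0.00019199076574241618
nut near [ 0.618  -0.0094  0.1004] 0.000911709779588072
cradle [0.583 0.057 0.02 ]
cradle [ 0.583 -0.076  0.02 ]
cradle [0.7041 0.0555 0.02  ]
cradle [ 0.7036 -0.0749  0.02  ]
```

View pics/beam.png

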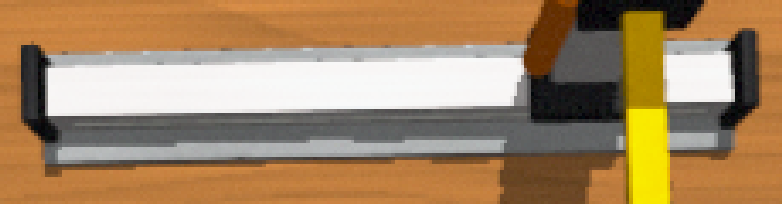

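```bash
python3 - <<'E'
from h import *
np.set_printoptions(precision=4,suppress=True)
B=lambda x,y:(170+x/3.4,90+y/3.4)
a,b=plane('top',B(47,166),0.008),plane('top',B(732,148),0.008); print(a,b,np.degrees(np.arctan2(*(a-b)[:2])),np.linalg.norm(a-b))
im=cv2.imread('pics/top0.png').astype(int);
# front foot edge: per column, last grey bright px
pts=[]
for u in list(range(190,318,4)):
    col=im[120:150,u]; sat=col.max(1)-col.min(1)
    k=np.where(sat<35)[0]
    if len(k): pts.append((u,120+k[-1]+.5))
pts=np.array(pts);P=np.array([plane('top',p,0.004) for p in pts])
c=np.polyfit(P[:,1],P[:,0],1); print('slope deg',np.degrees(np.arctan(c[0])),np.std(P[:,0]-np.polyval(c,P[:,1])))
# yellow arm edges direction
q=[]
hsv=cv2.cvtColor(im.astype('uint8'),cv2.COLOR_BGR2HSV)
for v in range(123,186,3):
    r=hsv[v,340:385]; k=np.where((r[:,0]>22)&(r[:,0]<33)&(r[:,1]>215)&(r[:,2]>190))[0]
    if len(k): q.append((340+k.mean(),v,len(k)))
print(q[0],q[-1]); A=plane('top',q[0][:2],.285);Bq=plane('top',q[-1][:2],.285); print(A,Bq,np.degrees(np.arctan2((A-Bq)[1],(A-Bq)[0])))
# cradle center, eye
print(proj('top',[[.645,-.0095,.097]]))
E
```

```text
[0.7441 0.258  0.008 ] [ 0.751  -0.2971  0.008 ] -0.7101583025027245 0.5552370472545302
slope deg -0.3950395461909201 0.0007927498728246484
(np.float64(359.5), 123, 12) (np.float64(361.5), 183, 12)
[ 0.7055 -0.1649  0.285 ] [ 0.5827 -0.1657  0.285 ] 0.4039182507128499
[[282.2321 168.0934]]
```

```bash
cat >> h.py <<'E'
def to(target,yaw=None,n=12):
    o=ctrl.get_obs(); R=Ro.from_euler('xyz',o['orientation'],degrees=True).as_matrix()
    d=R.T@(np.array(target)-o['tool_pos'])*100
    tw=0
    if yaw is not None: tw=(o['orientation'][2]-yaw+180)%360-180
    print('lin cm',d.round(2),'twist',round(tw,2),'dist',np.linalg.norm(d)); return d
E
python3 - <<'E'
from h import *
to([.30,-.5,.56],90.4); to([.545,-.166,.56],90.4)
t=(250+392/4,80+315/4); print(plane('top',t,.222)); print(tri((150+570/4,140+162/4),t))
E
```

```text
lin cm [ 10.49  12.19 -15.61] twist 18.49 dist 22.407231555783373
lin cm [ 34.16  46.18 -15.57] twist 18.49 dist 59.514785056624206
[ 0.64381119 -0.15158462  0.222     ]
(array([ 0.64380039, -0.15087407,  0.22413381]), np.float64(0.0009622498049856379))
```

Emit:
carry_out([
  [0.5,0.7,-2.5],
  [1.5,2,-5.5],
  [3,4,-8.5],
  [5,6.5,-11.5],
  [7,9.5,-14],
  [9.5,12.5,-15.6],
  [12,16,-15.6],
  [14.5,19.5,-15.6],
  [17,23,-15.6],
  [19.5,26.3,-15.6],
  [22,29.7,-15.6],
  [24.4,33,-15.6],
], twist=[1.5,3,4.5,6,7.5,9,10.5,12,13.5,15,17,18.5], fingers=1)

```text
clock: 1.1
tool_pos: [0.4478, -0.3054, 0.5601]
orientation: [-180.0, -0.1, 90.3]
force: [0.5, -1.7, 0.9]
opening: 0.0876
```

```bash
python3 - <<'E'
from h import *
o=ctrl.get_obs();print(o['tool_pos'],o['orientation'],o['force'],o['clock'])
to([.545,-.166,.56],90.4)
E
```

```text
[ 0.44784413 -0.30544994  0.56009116] [-1.79966402e+02 -8.93247523e-02  9.02875954e+01] [ 0.53036959 -1.669038    0.88715459] 1.1
lin cm [13.9   9.79  0.03] twist -0.11 dist 16.995751725632296
```

Emit:
carry_out([
  [2,1.5,0],
  [4.5,3.2,0],
  [7,5,0],
  [9.5,6.7,0],
  [11.5,8.1,0],
  [13,9.2,0],
  [13.9,9.8,0],
  [13.9,9.8,0],
  [13.9,9.8,0],
], twist=[0,0,0,0,0,0,0,0,0])

```text
clock: 1.85
tool_pos: [0.5452, -0.1658, 0.5599]
orientation: [-179.9, -0.1, 90.3]
force: [-0.7, 0.4, -0.6]
opening: 0.0876
```

```bash
python3 - <<'E'
from h import *
o=ctrl.get_obs();print(o['tool_pos'],o['orientation'],o['force'],o['clock'])
to([.545,-.166,.476],90.4)
s=ctrl.snapshot('side');t=ctrl.snapshot('top')
a=cv2.resize(s[60:220,240:400],None,fx=2.5,fy=2.5);b=cv2.resize(t[120:280,290:450],None,fx=2.5,fy=2.5)
cv2.imwrite('pics/hov.png',np.hstack([a,b]))
E
```

```text
[ 0.54522794 -0.16578544  0.55987775] [-1.79915442e+02 -8.66070814e-02  9.03380516e+01] [-0.70321947  0.43057697 -0.61827545] 1.85
lin cm [-0.03 -0.01  8.39] twist -0.06 dist 8.387833170767568
```

View pics/hov.png

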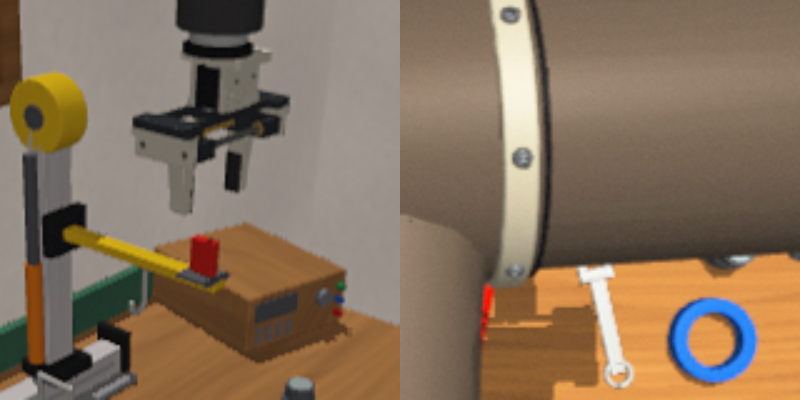

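The picture shows the open jaws directly above the red handle (side crop, about 205,255), straddling it. Next I descend.

Emit:
carry_out([
  [0,0,1],
  [0,0,2.2],
  [0,0,3.4],
  [0,0,4.6],
  [0,0,5.7],
  [0,0,6.7],
  [0,0,7.5],
  [0,0,8.1],
  [0,0,8.4],
  [0,0,8.4],
  [0,0,8.4],
], twist=[0,0,0,0,0,0,0,0,0,0,0])

```text
clock: 2.87
tool_pos: [0.5448, -0.1665, 0.4766]
orientation: [-180.0, -0.1, 90.3]
force: [-0.2, 0.1, -0.5]
opening: 0.0876
```

```bash
python3 - <<'E'
from h import *
o=ctrl.get_obs();print(o['tool_pos'],o['orientation'],o['force'],o['clock'])
s=ctrl.snapshot('side')
cv2.imwrite('pics/dn.png',cv2.resize(s[80:230,240:390],None,fx=4,fy=4))
E
```

```text
[ 0.54478012 -0.16647132  0.47659171] [-1.79980278e+02 -7.06045662e-02  9.02637785e+01] [-0.21076197  0.13066389 -0.54365451] 2.8667
```

View pics/dn.png

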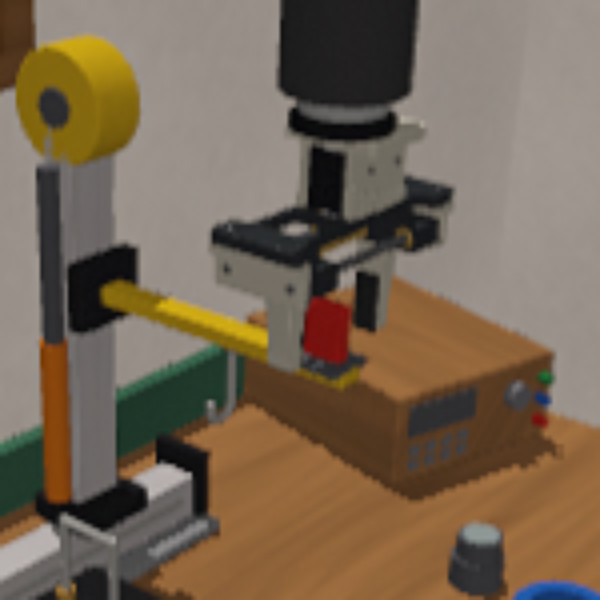

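The fingers straddle the handle (crop 328,330), with the tips just above the plate. Next I close them.

Emit:
carry_out([
  [0,0,0],
  [0,0,0],
  [0,0,0],
  [0,0,0],
  [0,0,0],
  [0,0,0],
  [0,0,0],
  [0,0,0],
  [0,0,0],
  [0,0,0],
], twist=[0,0,0,0,0,0,0,0,0,0], fingers=-1)

```text
clock: 3.75
tool_pos: [0.5448, -0.1665, 0.4768]
orientation: [-180.0, -0.1, 90.3]
force: [0.4, -0.5, 0.2]
opening: 0.0266
```

Emit:
carry_out([
  [0,0,0],
  [0,0,0],
  [0,0,0],
  [0,0,0],
  [0,0,0],
  [0,0,0],
], twist=[0,0,0,0,0,0])

```text
clock: 4.25
tool_pos: [0.5448, -0.1664, 0.4768]
orientation: [-180.0, -0.1, 90.3]
force: [-0.8, 0.6, -0.6]
opening: 0.014
```

Emit:
carry_out([
  [0,0,0.4],
  [0,0,1.1],
  [0,0,1.9],
  [0,0,2.7],
  [0,0,3.5],
  [0,0,4.3],
  [0,0,5.1],
  [0,0,5.9],
  [0,0,6.7],
  [0,0,7.5],
  [0,0,8.1],
  [0,0,8.3],
], twist=[0,0,0,0,0,0,0,0,0,0,0,0])

```text
clock: 5.25
tool_pos: [0.5448, -0.1666, 0.3943]
orientation: [180.0, -0.0, 90.3]
force: [-3.7, 0.3, 10.3]
opening: 0.0137
```

Emit:
carry_out([
  [0,0,0],
  [0,0,0],
  [0,0,0],
], twist=[0,0,0])

```text
clock: 5.5
tool_pos: [0.5446, -0.1669, 0.3956]
orientation: [179.9, 0.0, 90.3]
force: [-2.1, 1.2, 9.6]
opening: 0.0137
```

```bash
python3 - <<'E'
from h import *
o=ctrl.get_obs();print(o['tool_pos'],o['orientation'],o['force'],o['clock'])
s=ctrl.snapshot('side');t=ctrl.snapshot('top')
cv2.imwrite('pics/pull.png',cv2.resize(s[100:250,220:370],None,fx=4,fy=4))
cv2.imwrite('pics/pullt.png',cv2.resize(t[80:220,250:400],None,fx=4,fy=4))
E
```

```text
[ 0.54463289 -0.16689763  0.39564143] [1.79917128e+02 3.72500737e-02 9.03023242e+01] [-2.0612153   1.15771749  9.6115129 ] 5.5
```

View pics/pull.png

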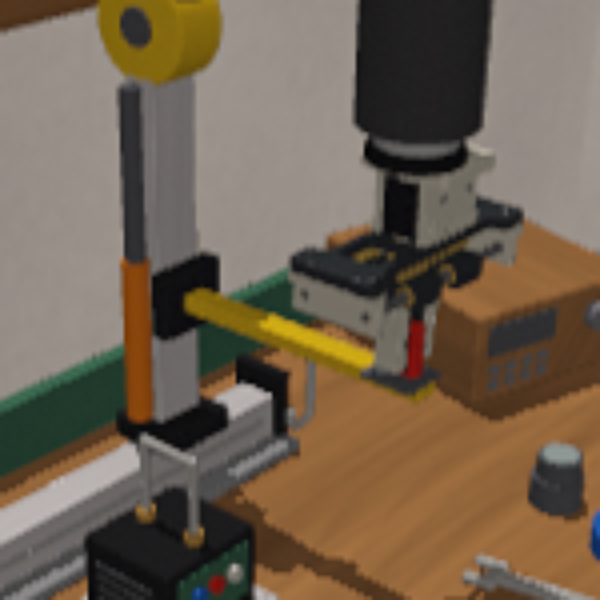

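View pics/pullt.png

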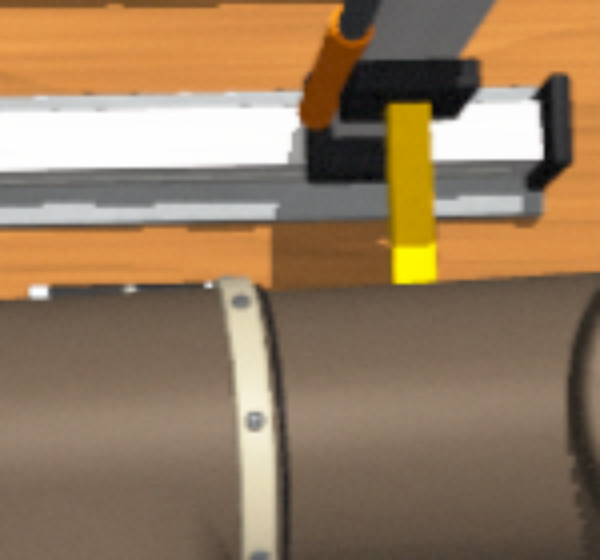

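Emit:
carry_out([
  [0.4,0,0.15],
  [1.2,0,0.15],
  [2.2,0,0.15],
  [3.3,0,0.15],
  [4.4,0,0.15],
  [5.5,0,0.15],
  [6.6,0,0.15],
  [7.7,0,0.15],
  [8.8,0,0.15],
  [9.8,0,0.15],
  [10.6,0,0.15],
  [11,0,0.15],
], twist=[0,0,0,0,0,0,0,0,0,0,0,0])

```text
clock: 6.6
tool_pos: [0.5438, -0.0565, 0.3954]
orientation: [179.9, 0.1, 90.3]
force: [-3.9, -2.1, 9.7]
opening: 0.0139
```

```bash
python3 - <<'E'
from h import *
o=ctrl.get_obs();print(o['tool_pos'],o['orientation'],o['force'],o['clock'])
s=ctrl.snapshot('side')
cv2.imwrite('pics/sl.png',cv2.resize(s[150:250,220:345],None,fx=6,fy=6))
g=o['tool_pos']; h=np.array([g[0]+.1,g[1]+.001,.129])
print((proj('side',[h+[0,.013,.016],h+[0,-.013,.03],h-[0,0,.004]])-[220,150])*6)
E
```

```text
[ 0.54375723 -0.056502    0.3954276 ] [1.79873370e+02 7.08237270e-02 9.03356642e+01] [-3.89044096 -2.06727331  9.73513729] 6.6
[[298.64262313 386.97581083]
 [332.23737671 345.36476734]
 [315.94816283 409.91248555]]
```

View pics/sl.png

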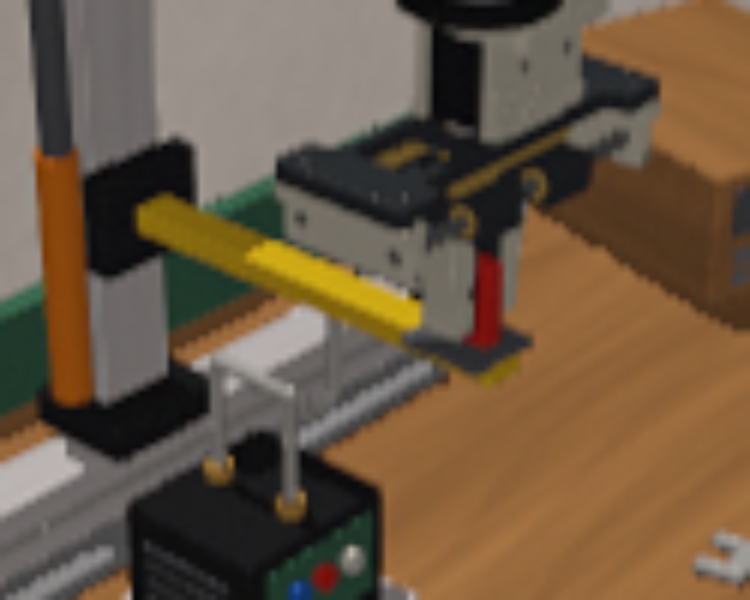

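```bash
python3 - <<'E'
from h import *
for z in(.155,.16,.165,.17,.175,.18): print(z,((proj('side',[[.671,-.0095,z],[.645,-.0095,z],[.619,-.0095,z]])-[220,150])*6).round(0).tolist())
print((proj('top',[[.671,-.0095,.168],[.619,-.0095,.168]])-[250,80])*4)
E
```

```text
0.155 [[216.0, 377.0], [252.0, 394.0], [289.0, 412.0]]
0.16 [[216.0, 368.0], [252.0, 386.0], [289.0, 403.0]]
0.165 [[216.0, 360.0], [252.0, 377.0], [289.0, 395.0]]
0.17 [[215.0, 352.0], [252.0, 369.0], [289.0, 386.0]]
0.175 [[215.0, 343.0], [251.0, 360.0], [289.0, 378.0]]
0.18 [[215.0, 335.0], [251.0, 352.0], [288.0, 369.0]]
[[130.17470158 288.91519907]
 [131.62080548 377.66396355]]
```

Emit:
carry_out([
  [0.3,0,0.15],
  [0.9,0,0.15],
  [1.5,0,0.15],
  [2.1,0,0.15],
  [2.7,0,0.15],
  [3.3,0,0.15],
  [3.9,0,0.15],
  [4.3,0,0.15],
  [4.6,0,0.15],
  [4.6,0,0.15],
], twist=[0,0,0,0,0,0,0,0,0,0])

```text
clock: 7.48
tool_pos: [0.5433, -0.0099, 0.3951]
orientation: [179.8, 0.1, 90.4]
force: [-4.4, 0.9, 10.4]
opening: 0.0139
```

```bash
python3 - <<'E'
from h import *
o=ctrl.get_obs();print(o['tool_pos'],o['orientation'],o['force'],o['clock'])
s=ctrl.snapshot('side')
cv2.imwrite('pics/sl2.png',cv2.resize(s[180:250,220:320],None,fx=8,fy=8))
g=o['tool_pos']; h=np.array([g[0]+.1,g[1]+.001,.129])
print((proj('side',[h+[0,.013,.016],h+[0,-.013,.03],h-[0,0,.004],[.645,-.0095,.167]])-[220,180])*8)
E
```

```text
[ 0.54330358 -0.00994022  0.39506829] [1.79829609e+02 5.71801505e-02 9.03659686e+01] [-4.38263747  0.90828448 10.44300515] 7.4833
[[315.3257052  322.88382237]
 [361.91729472 265.61872961]
 [340.26353622 353.50881418]
 [335.68331608 258.46869628]]
```

View pics/sl2.png

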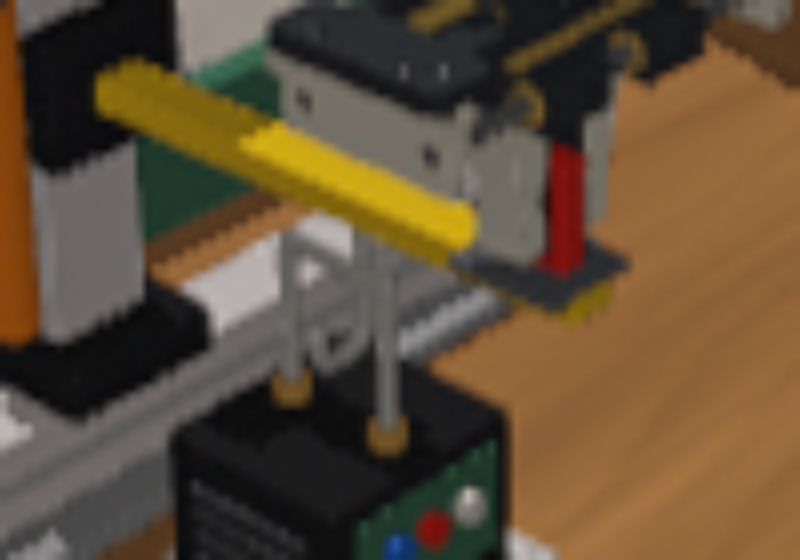

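Emit:
carry_out([
  [0.05,0,0.05],
  [0.05,0,-0.2],
  [0.05,0,-0.45],
  [0.05,0,-0.7],
  [0.05,0,-0.95],
  [0.05,0,-1.2],
  [0.05,0,-1.45],
  [0.05,0,-1.7],
  [0.05,0,-1.9],
  [0.05,0,-2.1],
  [0.05,0,-2.25],
  [0.05,0,-2.3],
], twist=[0,0,0,0,0,0,0,0,0,0,0,0])

```text
clock: 8.53
tool_pos: [0.5431, -0.0097, 0.4194]
orientation: [179.8, 0.1, 90.4]
force: [-1.9, -0.4, 7.6]
opening: 0.0139
```

Emit:
carry_out([
  [0,0,0.12],
  [0,0,0.12],
  [0,0,0.12],
  [0,0,0.12],
], twist=[0,0,0,0])

```text
clock: 8.87
tool_pos: [0.543, -0.0099, 0.4193]
orientation: [179.7, 0.1, 90.4]
force: [-3.0, 0.6, 8.6]
opening: 0.014
```

```bash
python3 - <<'E'
from h import *
o=ctrl.get_obs();print(o['tool_pos'],o['orientation'],o['force'],o['clock'])
s=ctrl.snapshot('side')
cv2.imwrite('pics/up1.png',cv2.resize(s[180:250,220:320],None,fx=8,fy=8))
E
```

```text
[ 0.54298536 -0.00987718  0.41932156] [1.79710870e+02 6.88648863e-02 9.03692823e+01] [-2.98782594  0.59461209  8.61177349] 8.8667
```

View pics/up1.png

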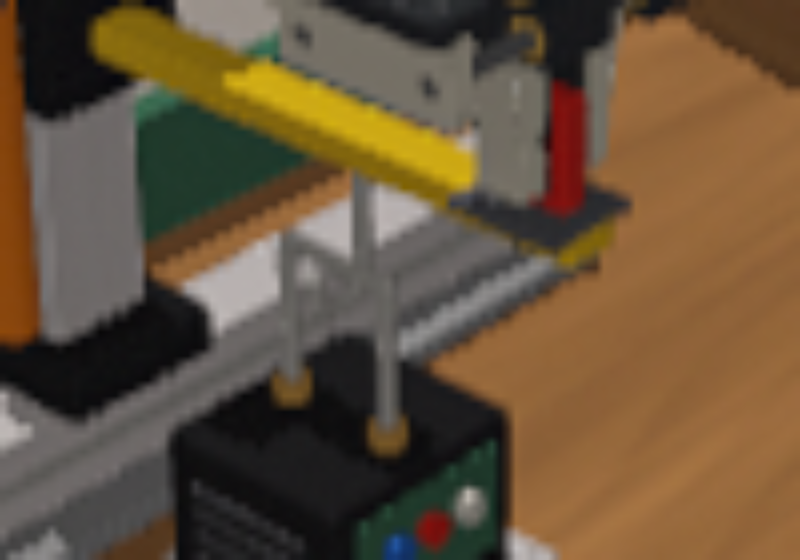

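Emit:
carry_out([
  [0,0,0.05],
  [0,0,-0.05],
  [0,0,-0.15],
  [0,0,-0.25],
  [0,0,-0.35],
  [0,0,-0.4],
  [0,0,-0.4],
  [0,0,-0.4],
], twist=[0,0,0,0,0,0,0,0])

```text
clock: 9.58
tool_pos: [0.5428, -0.01, 0.4244]
orientation: [179.7, 0.1, 90.4]
force: [-2.9, 1.2, 8.0]
opening: 0.0136
```

Emit:
carry_out([
  [0,0,0.1],
  [0,0,0.05],
  [0,0,0],
  [0,0,0],
  [0,0,0],
], twist=[0,0,0,0,0])

```text
clock: 10.0
tool_pos: [0.5427, -0.0101, 0.4255]
orientation: [179.6, 0.1, 90.4]
force: [-4.4, 1.2, 8.8]
opening: 0.0136
```

Emit:
carry_out([
  [0,0,0],
  [0,0,0],
  [0,0,0],
  [0,0,0],
], twist=[0,0,0,0])

```text
clock: 10.33
tool_pos: [0.5425, -0.0102, 0.4265]
orientation: [179.6, 0.1, 90.4]
force: [-3.2, 1.3, 8.9]
opening: 0.0143
```

Emit:
carry_out([
  [0,0,0],
  [0,0,0],
  [0,0,0],
  [0,0,0],
], twist=[0,0,0,0])

```text
clock: 10.67
tool_pos: [0.5424, -0.0103, 0.4276]
orientation: [179.5, 0.1, 90.4]
force: [-3.0, 0.9, 7.4]
opening: 0.0142
```

Emit:
carry_out([
  [0,0,0],
  [0,0,0],
  [0,0,0],
  [0,0,0],
], twist=[0,0,0,0])

```text
clock: 11.0
tool_pos: [0.5423, -0.0104, 0.4287]
orientation: [179.5, 0.1, 90.4]
force: [-2.1, 0.3, 7.2]
opening: 0.0138
```

Emit:
carry_out([
  [0,0,0],
  [0,0,0],
  [0,0,0],
  [0,0,0],
], twist=[0,0,0,0])

```text
clock: 11.33
tool_pos: [0.5422, -0.0105, 0.4297]
orientation: [179.4, 0.1, 90.4]
force: [-3.2, 1.7, 8.3]
opening: 0.0139
```

Emit:
carry_out([
  [0.01,0.01,0],
  [0.01,0.01,0],
  [0.01,0.01,0],
  [0.01,0.01,0],
], twist=[0,0,0,0])

```text
clock: 11.67
tool_pos: [0.5421, -0.0104, 0.43]
orientation: [179.4, 0.1, 90.4]
force: [-1.8, 0.6, 6.1]
opening: 0.0137
```

Emit:
carry_out([
  [0.01,0.01,0],
  [0.01,0.01,0],
  [0.01,0.01,0],
  [0.01,0.01,0],
], twist=[0,0,0,0])

```text
clock: 12.0
tool_pos: [0.5422, -0.0104, 0.4301]
orientation: [179.4, 0.1, 90.4]
force: [-2.2, 0.3, 5.7]
opening: 0.014
```

Emit:
carry_out([
  [0.01,0.01,0],
  [0.01,0.01,0],
  [0.01,0.01,0],
  [0.01,0.01,0],
], twist=[0,0,0,0])

```text
clock: 12.33
tool_pos: [0.5422, -0.0104, 0.4301]
orientation: [179.4, 0.1, 90.4]
force: [-2.0, -0.6, 5.3]
opening: 0.0138
```

Emit:
carry_out([
  [0,0,-0.02],
  [0,0,-0.03],
  [0,0,-0.03],
  [0,0,-0.03],
], twist=[0,0,0,0])

```text
clock: 12.67
tool_pos: [0.5422, -0.0104, 0.4302]
orientation: [179.4, 0.1, 90.4]
force: [-1.5, -0.7, 3.0]
opening: 0.014
```

Emit:
carry_out([
  [0,0,-0.03],
  [0,0,-0.03],
  [0,0,-0.03],
  [0,0,-0.03],
], twist=[0,0,0,0])

```text
clock: 13.0
tool_pos: [0.5422, -0.0104, 0.4303]
orientation: [179.4, 0.1, 90.4]
force: [0.2, -1.8, 0.1]
opening: 0.0137
```

Emit:
carry_out([
  [0,0,-0.02],
  [0,0,-0.02],
  [0,0,-0.02],
  [0,0,-0.02],
  [0,0,-0.02],
], twist=[0,0,0,0,0])

```text
clock: 13.42
tool_pos: [0.5423, -0.0103, 0.4304]
orientation: [179.4, 0.1, 90.4]
force: [0.8, -2.0, 0.2]
opening: 0.0138
```

```bash
python3 - <<'E'
from h import *
s=ctrl.snapshot('side')
for i in range(3):
    o=ctrl.get_obs();print(o['tool_pos'],o['force'],o['clock']);ctrl.snapshot('side')
cv2.imwrite('pics/up2.png',cv2.resize(s[170:250,220:320],None,fx=7,fy=7))
E
```

```text
[ 0.54227091 -0.01038171  0.43038908] [ 0.74315589 -1.22647378 -1.76753126] 13.4667
[ 0.54226963 -0.01035481  0.43039053] [ 1.63907573 -1.38913432 -0.28455619] 13.5167
[ 0.54225278 -0.01036489  0.43039465] [ 0.65165703 -1.15367694 -1.90455328] 13.5667
```

View pics/up2.png

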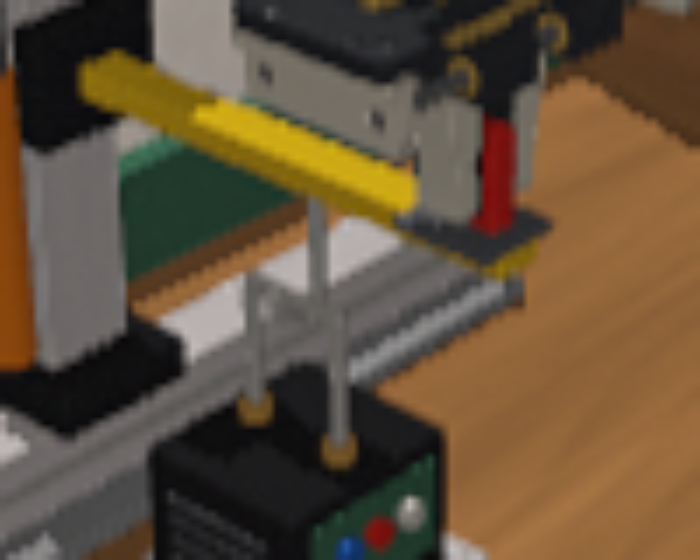

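Emit:
carry_out([
  [0,0,0],
  [0,0,0],
  [0,0,0],
  [0,0,0],
  [0,0,0],
  [0,0,0],
  [0,0,0],
  [0,0,0],
  [0,0,0],
  [0,0,0],
  [0,0,0],
  [0,0,0],
], twist=[0,0,0,0,0,0,0,0,0,0,0,0], fingers=1)

```text
clock: 14.62
tool_pos: [0.5423, -0.0104, 0.4304]
orientation: [179.4, 0.1, 90.4]
force: [-0.4, 0.7, 0.4]
opening: 0.0857
```

```bash
python3 - <<'E'
from h import *
s=ctrl.snapshot('side')
o=ctrl.get_obs();print(o['tool_pos'],o['force'],o['clock'],o['opening'])
cv2.imwrite('pics/rel.png',cv2.resize(s[150:250,220:345],None,fx=6,fy=6))
E
```

```text
[ 0.54224037 -0.01035534  0.43037709] [ 0.8933152  -0.46817139  0.24086706] 14.6667 0.08650317080645029
```

View pics/rel.png

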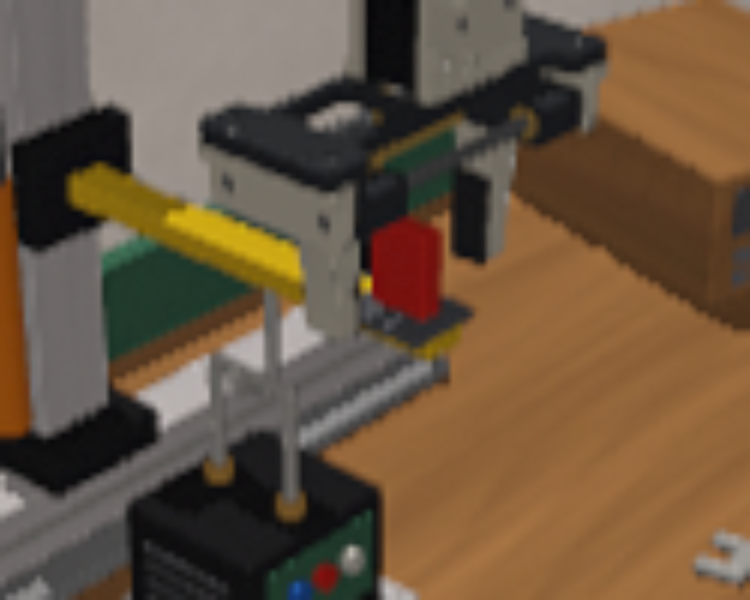

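The jaws are clear of the handle (crop 405,268) and the hook has stayed on the bar. Next I back the arm straight up.

Emit:
carry_out([
  [0,0,-0.5],
  [0,0,-1.3],
  [0,0,-2.3],
  [0,0,-3.3],
  [0,0,-4.3],
  [0,0,-5.3],
  [0,0,-6.3],
  [0,0,-7.3],
  [0,0,-8.1],
  [0,0,-8.7],
  [0,0,-9],
  [0,0,-9],
], twist=[0,0,0,0,0,0,0,0,0,0,0,0])

```text
clock: 15.67
tool_pos: [0.5414, -0.0102, 0.521]
orientation: [179.4, 0.1, 90.4]
force: [0.2, -0.5, 0.9]
opening: 0.0879
```

Emit:
carry_out([
  [0,-1,0],
  [0,-3,0],
  [0,-5,0],
  [0,-7,0],
  [0,-8,0],
  [0,-8,0],
  [0,-8,0],
], twist=[0,0,0,0,0,0,0])

```text
clock: 16.25
tool_pos: [0.461, -0.0108, 0.5205]
orientation: [179.3, 0.1, 90.4]
force: [0.6, -0.4, 0.2]
opening: 0.0875
```

```bash
python3 - <<'E'
from h import *
s=ctrl.snapshot('side');t=ctrl.snapshot('top')
o=ctrl.get_obs();print(o['tool_pos'],o['force'],o['clock'],o['opening'])
cv2.imwrite('pics/fin.png',cv2.resize(s[150:250,220:345],None,fx=6,fy=6))
cv2.imwrite('pics/fint.png',t)
s0=cv2.imread('pics/side0.png')
a=s0[235:275,235:295]; 
r=cv2.matchTemplate(s[225:285,225:305],a[2:36,4:56],cv2.TM_SQDIFF_NORMED); print(cv2.minMaxLoc(r), 'expect (14,12)')
h=np.array([.6425,-.0093,.163]); print((proj('side',[h+[0,.013,.016],h+[0,-.013,.03],h-[0,0,.004],[.645,-.0095,.167]])-[220,150])*6)
E
```

```text
[ 0.46189169 -0.01061663  0.52006601] [0.26754306 0.58632257 0.72039619] 16.35 0.08788706763807864
(0.025025544688105583, 0.6737514138221741, (14, 12), (6, 0)) expect (14,12)
[[236.3702288  364.95397237]
 [271.84071719 321.82755822]
 [255.35297777 389.16394066]
 [251.76248706 373.85152221]]
```

View pics/fin.png

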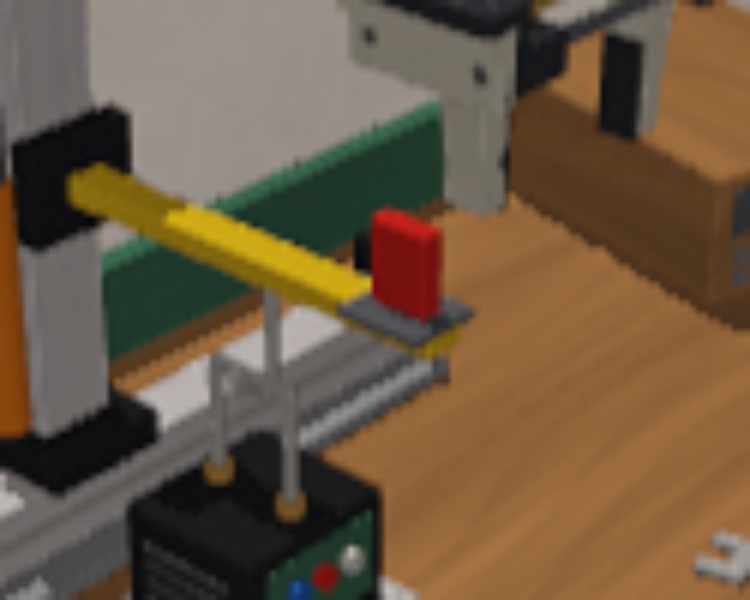

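View pics/fint.png

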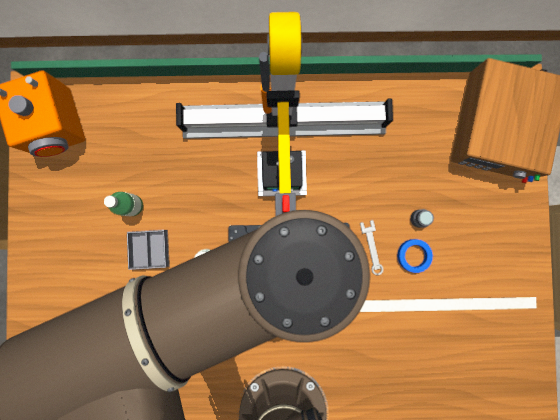

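```bash
python3 -c "
from plant import ctrl
print(ctrl.close_job())"
```

```text
the job is handed in; nothing more can be done
None
```

The hook is under the lifting-eye bar and was pulling up on it when I let go of the handle. I handed the job in at about 16.4 s, and no verdict was reported.

**What I did:**
- I gripped the red handle and pulled the reel down about 81 mm.
- I slid the trolley about 157 mm towards +y, until the hook was under the bar, then eased it up in steps of about 1 mm or less.
- The hook met the bar at a reel of about 47 mm. The upward pull on the hand fell from about 8 N to about 0 N, so the bar had taken the spring's load.
- I opened the fingers and backed the arm well clear.

**What the last checks showed:**
- **Hook:** in the last side picture it had not moved after release, and its shank was within a pixel of the predicted place. The pull on the bar should be about 7 N, worked out from the given spring figures, not measured.
- **Bar in the bend:** the tip end was hidden behind the eye's front leg in the last pictures. That the bar lies inside the bend rests on the earlier pictures and calculated positions.
- **Module:** image matching put it at the same pixel as at the start, so it was neither lifted nor shoved as far as the picture can tell.
- **Bystanders:** the arm hid the screwdriver, jar and spare eye in the last top view, so I did not check them. The arm's path never went near them. The others looked unmoved.
- **Robot:** it touches nothing, and its force reading was under 1 N.
- **Disagreements:** none of the checks disagreed.

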